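# Tighten the loose paste-jar caps and shut the case

## Task

The three paste jars in the plywood case are going back on the shelf. One or more of their screw caps may have been left loose: find those and turn them clockwise until tight, then lower the case's hinged lid fully shut. Leave the jars in their pockets and do not disturb the other things on the bench.

Things in the scene. Friction and masses are not known exactly. Their poses are not given: they have to be found in the camera images.
- case: Open plywood carrying case standing firm on the bench (it does not slide), 78 mm deep (x) by 222 mm long (y), rim 78 mm high, walls, floor and two dividers 6 mm thick. Three 66 mm square pockets in a row along y, centres at y = -72, 0 and +72 mm. Origin: centre of its underside; z up, y along the row, -x its front side (towards the robot), lid hinge along its far (+x) rim.
- lid (a joint): Hinge of the case's plywood lid, rad: 0 = shut on the rim, grows as it opens; starts at about 1.75 to 2.0 (standing open, leaning back). The lid is an upturned tray, 78 x 222 mm and 32 mm deep with 6 mm walls, 0.25 kg; shut, its top is 110 mm above the bench. The hinge is stiff (0.14 N m), so the lid stays where it is left and must be pushed all the way down; about 3 N at its front edge is enough. The tallest cap bar clears its inside.
- hinge_line (a point): Middle of the lid's hinge line: on the outer edge of the case's far rim, 78 mm above the bench; axis along the case's y.
- lid_front (a point): Middle of the outer face of the lid's front wall, half-way up its 32 mm depth, 78 mm from the hinge line; moves with the lid (when the lid stands open this is the middle of its upper edge).
- jar_a_mid (a point): Middle (45 mm above its foot) of a white plastic jar, 64 mm square, about 0.45 kg, standing in one of the case's pockets with 1 mm play; the square pocket keeps it from turning. It stands on the 6 mm case floor. Any of the three jars may be in any pocket.
- cap_a (a joint): How far the screw cap of jar a is unscrewed, rad: 0 = tight against its stop; turning clockwise seen from above tightens it. Right-hand thread, rises 0.95 mm per rad; turning it takes about 0.08 N m (4 N at 20 mm from the axis). Which caps are loose, and where the bar points when tight, differ from jar to jar; a loose cap is off by 0.6 to 1.8 rad.
- cap_a_bar (a point): On the turning axis of jar a's grey screw cap, half-way up its grip bar; x axis along the bar. The cap is 57 mm across; its flat top is 83 mm above the bench when tight and the upright grip bar across it is 52 mm long, 12 mm thick and stands 15 mm higher (bar top at 98 mm, this point at 90.5 mm).
- jar_b_mid (a point): Middle (45 mm above its foot) of a white plastic jar, 64 mm square, about 0.45 kg, standing in one of the case's pockets with 1 mm play; the square pocket keeps it from turning. It stands on the 6 mm case floor. Any of the three jars may be in any pocket.
- cap_b (a joint): How far the screw cap of jar b is unscrewed, rad: 0 = tight against its stop; turning clockwise seen from above tightens it. Right-hand thread, rises 0.95 mm per rad; turning it takes about 0.08 N m (4 N at 20 mm from the axis). Which caps are loose, and where the bar points when tight, differ from jar to jar; a loose cap is off by 0.6 to 1.8 rad.
- cap_b_bar (a point): On the turning axis of jar b's grey screw cap, half-way up its grip bar; x axis along the bar. The cap is 57 mm across; its flat top is 83 mm above the bench when tight and the upright grip bar across it is 52 mm long, 12 mm thick and stands 15 mm higher (bar top at 98 mm, this point at 90.5 mm).
- jar_c_mid (a point): Middle (45 mm above its foot) of a white plastic jar, 64 mm square, about 0.45 kg, standing in one of the case's pockets with 1 mm play; the square pocket keeps it from turning. It stands on the 6 mm case floor. Any of the three jars may be in any pocket.
- cap_c (a joint): How far the screw cap of jar c is unscrewed, rad: 0 = tight against its stop; turning clockwise seen from above tightens it. Right-hand thread, rises 0.95 mm per rad; turning it takes about 0.08 N m (4 N at 20 mm from the axis). Which caps are loose, and where the bar points when tight, differ from jar to jar; a loose cap is off by 0.6 to 1.8 rad.
- cap_c_bar (a point): On the turning axis of jar c's grey screw cap, half-way up its grip bar; x axis along the bar. The cap is 57 mm across; its flat top is 83 mm above the bench when tight and the upright grip bar across it is 52 mm long, 12 mm thick and stands 15 mm higher (bar top at 98 mm, this point at 90.5 mm).
- white_cup: white plastic mixing cup, 73 mm across, 84 mm tall, a bystander; origin: centre of its underside.
- wood_stick: wooden mixing stick, 18x140x8 mm, a bystander; origin: centre of its underside.
- sanding_block: brown sanding block 62x100x34 mm, a bystander; origin: centre of its underside.
There are look-alikes about, which are no part of the job. Leave any red look-alike of the part that bears jar_a_mid alone.

How it is judged:
By the outcome, as a careful person would: the job done as asked, in the order asked, and still so for the second after the job is handed in, with the robot touching nothing.
It also fails if it takes over 59 s, if anything falls off the work surface, if the arm or the gripper's body presses on something with over 40 N, if the wrist force passes 120 N, or if a joint passes its speed limit or range.

## Robot

A 6-joint arm with a two-finger parallel gripper is mounted at the origin on a cart in front of the work surface, level with it; the furniture and walls round the work are solid. World frame = base frame: x ahead of the robot, y to its left, z up, the work surface at z = 0. Lengths are in m, angles in rad, forces in N, time in s.
With the tool pointing down it reaches from about 0.4 to 0.925 m from the base axis. Payload 12.5 kg.
Tool frame: the origin (TCP) lies midway between the tips of the shut fingers; the grasp point (between the pads) lies 19 mm behind it; z points along the fingers, x is the direction in which the jaws open and shut, and the axes are right-handed (so a half turn about z gives the same grasp; the last joint's range is limited). The gripper opens to 95 mm and grips with 3 to 60 N. Pads are 20 mm wide; open, the fingers measure 119 mm over their backs; the gripper's body (75 mm by 180 mm) begins 59 mm behind the grasp point.
Start: joints at [-0.106, 0.491, 1.559, -0, 1.092, -0.106], TCP at [0.625, 0, 0.215] pointing down, gripper open.
Joint ranges: [-3.1, 3.1], [-0.84, 2.19], [0.05, 2.79], [-1.13, 4.28], [0.06, 2.93], [-2.69, 2.69]. Speed limits (rad/s): [2.22, 2.22, 2.79, 3.14, 3.14, 3.14].

## Interface

Orientations are given as [roll, pitch, yaw] about the fixed x, y, z axes, in that order (R = Rz(yaw) Ry(pitch) Rx(roll)).
In Python, from workcell import observe, grab_frame, close_job gives the robot as it stands. The module is installed in compiled form; this text tells all that it offers.
- The arm moves only by the tool step_arm, never from a script. Its argument "deltas" is a list of rows, each a list of 2 entries, a list of its own where there are three numbers: the shift along the tool's x, y, z in mm, then the turn about the tool's z in degrees. A call has 1 to 12 rows; each row shifts and turns the pose as measured when the row begins, along the tool's axes as they then stand; what a row does not reach is not made up. A row lasts 1/12 s, in which the tool goes at most 41.7 mm and 7.16 degrees, less where a joint would pass 70% of its speed; a pose out of reach is approached as far as the arm can. A call is refused whole if a number of a shift passes 41.7 or a number of a turn 7.16, either way. A call with a gripper value outside its range is refused whole. "jaw" is the opening, from -1 (shut) to 1 (fully open), set as the call begins (left out, the last holds). The fingers move at their own pace and stop on an object; "newtons" is the grip in N (left out, the last holds). Time passes only in rows, so rows that do not move let the fingers close. It gives the time, the measured TCP pose, the force and the opening at its end, in the units of the state.
- observe(): the state, without advancing time (a new reading comes with each control period).
- grab_frame(name): name is "scene" or "side" or "wrist"; returns a dict with "img" (480x640x3 uint8, red, green, blue), "z_map" (480x640 float32, m along the optical axis (not along the pixel's ray), 0 where there is no reading), "vfov" (degrees; the focal length in pixels is half the picture's height over the tangent of half this angle, whatever the lens; pixels are square), "cx", "cy" (the principal point, pixels), "origin" and "attitude" of the camera in the world. Camera axes: x right, y down, z forward; pixel columns grow to the right and rows downward; lengths in m; the calibration is good to about 2 mm. A picture is of the moment at which its call begins.
- close_job(): hands the job in, once; it reports no verdict.
The state is a dict: "clock": time; "q": joint angles; "qvel": joint speeds; "joint_efforts": joint torques, N m; "tool_pos": TCP position; "eef_rot": TCP orientation; "force": force on the tool from outside, world axes, zero at the start; "wrist_torque": the same for the moment, N m; "opening": finger opening in m.
Only numpy, scipy, OpenCV 4.12 (cv2) and the standard library are available. Lean on these libraries where they do the work, as an engineer would, in place of code of your own. Each camera call takes 0.05 s, during which the arm holds its last target.

## Working session

There is one attempt and no reset: what is moved stays moved. The work goes in short steps, Python scripts to look and compute and a tool call to move; the robot and the scene stay as the last step left them, time stands still between calls to the robot, and variables do not carry over. Pictures are saved under pics/ and viewed, and the job is handed in when it is done.

Besides the shell and the picture viewer there is one more tool, called after "Emit:" as name(argument=value, ...) on one line, values as JSON. step_arm: Moves the arm, as the interface text tells. Its arguments: {"type":"object","properties":{"deltas":{"type":"array"},"jaw":{"type":"number"},"newtons":{"type":"number"}},"required":["deltas"]}

```bash
mkdir -p pics; cat > h.py <<'E'
import numpy as np, cv2
from workcell import observe, grab_frame, close_job
def R_of(a):
    a=np.array(a,float)
    if a.shape==(3,3): return a
    from scipy.spatial.transform import Rotation as R
    if a.size==3: return R.from_euler('xyz',a).as_matrix()
    return R.from_quat(a).as_matrix()
def cloud(f):
    z=f['z_map']; h,w=z.shape; fl=h/2/np.tan(np.radians(f['vfov'])/2)
    u,v=np.meshgrid(np.arange(w),np.arange(h))
    P=np.stack([(u-f['cx'])/fl*z,(v-f['cy'])/fl*z,z],-1)
    return P@R_of(f['attitude']).T+np.array(f['origin'])
def save(f,n): cv2.imwrite('pics/'+n,f['img'][:,:,::-1])
E
python3 - <<'E'
from h import *
print(observe())
for n in ['scene','side','wrist']:
    f=grab_frame(n); save(f,n+'0.png'); print(n,f['vfov'],f['cx'],f['cy'],f['origin'],f['attitude'])
    np.savez('/tmp/'+n+'0.npz',**f)
E
```

```text
{'clock': 0.0, 'q': array([-1.05647272e-01,  4.91540207e-01,  1.55947892e+00, -1.71591745e-05,
        1.09170379e+00, -1.05625005e-01]), 'qvel': array([ 7.23077862e-04,  7.44228369e-05,  7.59110078e-04, -8.65568914e-05,
        2.54906964e-04, -1.31266230e-03]), 'joint_efforts': array([-9.52334158e-04, -6.12640929e+01, -2.58175153e+01,  6.92750537e-02,
        4.83079045e-02, -1.38641695e-05]), 'tool_pos': array([6.24739510e-01, 1.66381283e-05, 2.14063628e-01]), 'eef_rot': array([-3.14148863e+00,  1.12556631e-03, -1.42896683e-05]), 'force': array([-0.88528014,  0.39317861,  0.19974778]), 'wrist_torque': array([-0.0311144 , -0.04527006, -0.01945369]), 'opening': 0.09499159594287816}
scene 52.17379705129034 318.29533685005737 238.1308864895264 [-0.15951049 -0.53792264  0.77278873] [-2.20254363e+00  1.24389634e-03 -8.17337632e-01]
side 48.900187548553376 324.9239883100624 243.33896152547354 [ 0.55847494 -0.86897555  0.68066157] [-2.13343455e+00 -1.00226693e-03  1.89916410e-02]
wrist 60.182762814856396 321.5788417339684 243.12157584379136 [0.6250801  0.08424651 0.38310052] [ 2.83993357e+00  1.58838616e-03 -1.11014961e-03]
```

View pics/scene0.png

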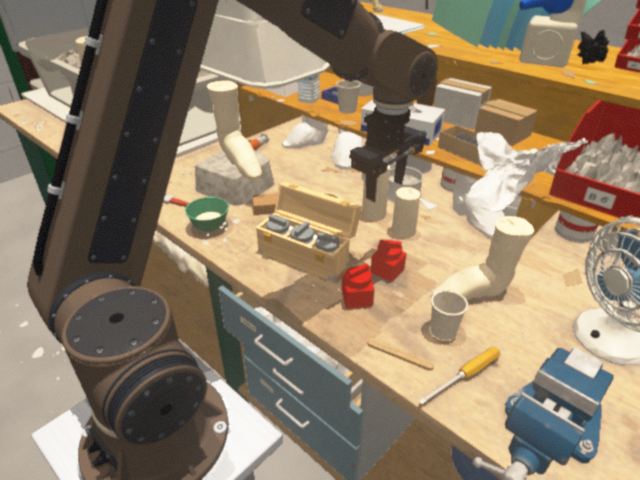

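View pics/side0.png

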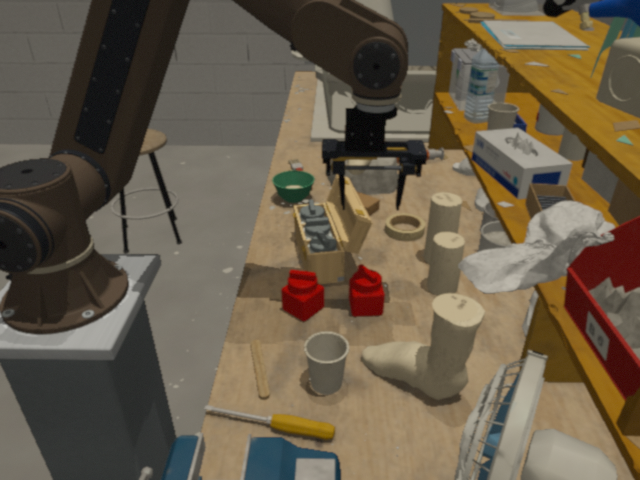

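View pics/wrist0.png

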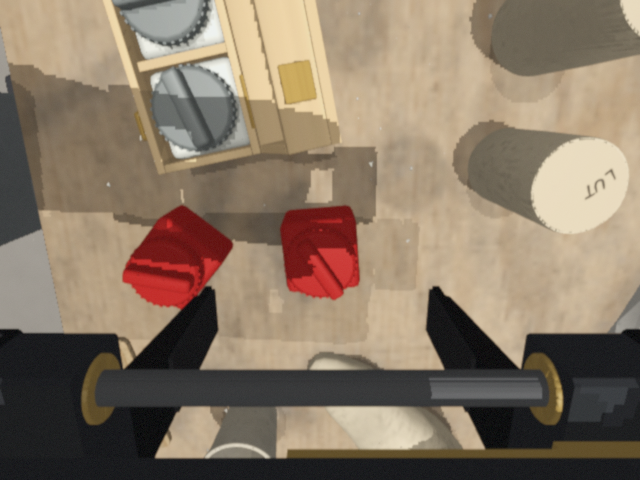

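```bash
python3 - <<'E'
from h import *
for n in ['scene','side']:
    f=dict(np.load('/tmp/%s0.npz'%n)); P=cloud(f)
    z=P[...,2]
    m=(P[...,0]>.4)&(P[...,0]<.75)&(P[...,1]>.02)&(P[...,1]<.4)
    hsv=cv2.cvtColor(f['img'],cv2.COLOR_RGB2HSV)
    grey=m&(hsv[...,1]<70)&(z>.079)&(z<.105)
    nn,l,s,c=cv2.connectedComponentsWithStats(grey.astype(np.uint8))
    for i in range(1,nn):
        if s[i,4]>40: print(n,s[i],P[l==i].mean(0).round(4),P[l==i].max(0).round(4))
    wood=m&(z>.12)&(z<.17)
    if wood.any(): 
        Q=P[wood]; print(n,'lid',Q.min(0),Q.max(0),len(Q))
    im=cv2.resize(f['img'][170:290,240:400],None,fx=5,fy=5,interpolation=cv2.INTER_CUBIC)
    cv2.imwrite('pics/%s0z.png'%n,im[:,:,::-1])
E
```

```text
scene [266 214  24  17 267] [0.4997 0.2216 0.0874] [0.5324 0.253  0.1011]
scene [290 221  24  20 288] [0.5153 0.1502 0.0876] [0.5452 0.1824 0.1012]
scene [316 232  24  18 311] [0.5268 0.0802 0.0885] [0.55   0.1107 0.1011]
scene lid [0.5510486  0.05696639 0.12006551] [0.63503641 0.27989867 0.15352525] 888
side [300 200  24  17 254] [0.5062 0.2217 0.0861] [0.5338 0.2537 0.0993]
side [304 217  32  34 674] [0.5285 0.1118 0.0878] [0.5625 0.1678 0.1018]
side lid [0.55187418 0.05812785 0.12006916] [0.63582468 0.28188462 0.15353692] 746
```

View pics/scene0z.png

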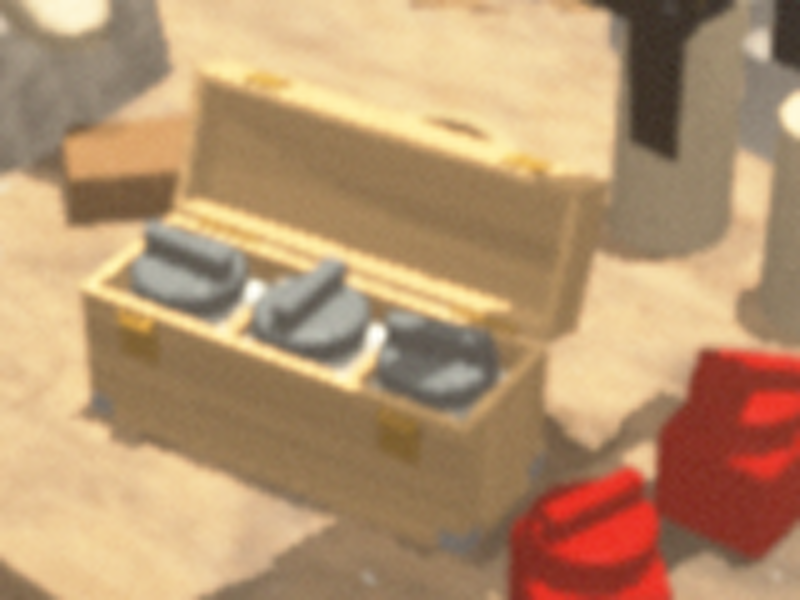

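View pics/side0z.png

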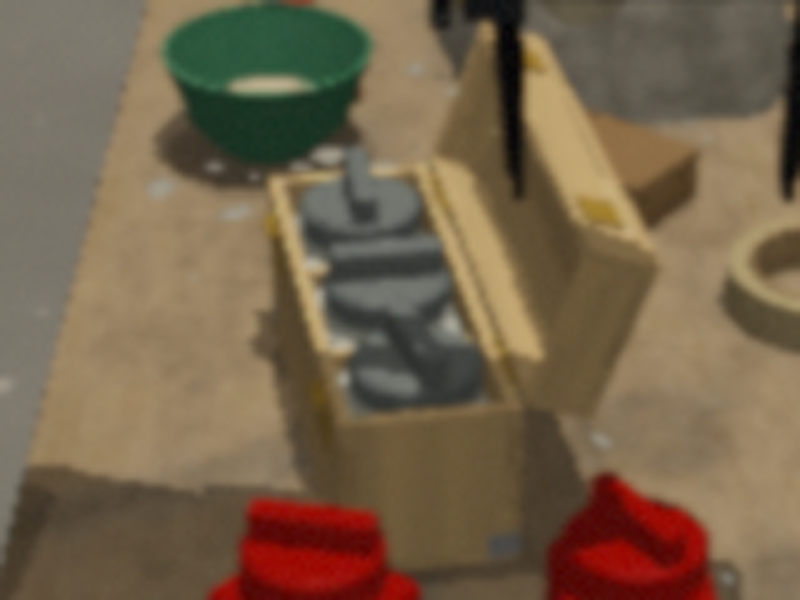

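Emit:
step_arm(deltas=[[[-33, -38, -10], 0], [[-33, -38, -10], 0], [[-33, -38, -10], 0], [[0, -6, 0], 0], [[0, 0, 0], 0]], jaw=-0.3)

```text
clock: 0.57
tool_pos: [0.5384, 0.1038, 0.2382]
eef_rot: [-3.141, 0.005, -0.003]
force: [-0.3, 0.4, -0.2]
opening: 0.0669
```

```bash
python3 - <<'E'
from h import *
print(observe())
f=grab_frame('wrist'); save(f,'wrist1.png'); np.savez('/tmp/wrist1.npz',**f)
E
```

```text
{'clock': 0.5667, 'q': array([6.97496211e-02, 3.59272212e-01, 1.71465268e+00, 5.43223727e-04,
       1.07220863e+00, 7.29360865e-02]), 'qvel': array([ 0.03129404, -0.04223849,  0.03732492,  0.00445795,  0.00993413,
        0.01260181]), 'joint_efforts': array([  1.28037538, -52.9706955 , -24.85000849,   0.16081384,
         0.14570212,   0.31193434]), 'tool_pos': array([0.53844157, 0.10380777, 0.23824105]), 'eef_rot': array([-3.14144891,  0.00456354, -0.00344698]), 'force': array([-0.32033391,  0.35465238, -0.15212962]), 'wrist_torque': array([ 0.03248283, -0.05548864,  0.03253324]), 'opening': 0.06689700640988738}
```

View pics/wrist1.png

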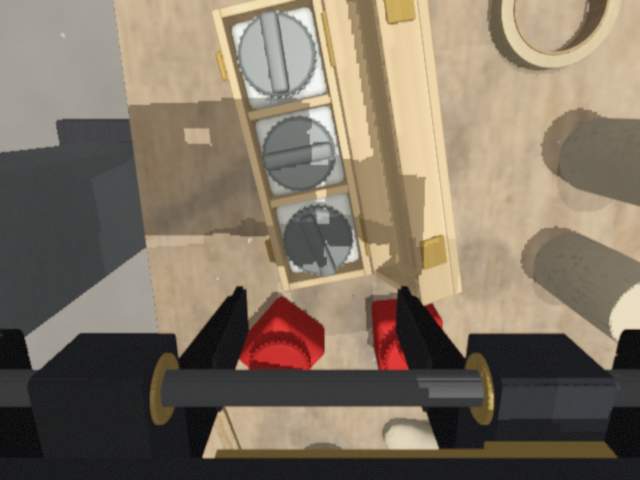

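```bash
cat > caps.py <<'E'
from h import *
def caps(f,guess=((.510,.222),(.525,.151),(.538,.081)),verbose=True):
    P=cloud(f); hsv=cv2.cvtColor(f['img'],cv2.COLOR_RGB2HSV); out=[]
    z=P[...,2]
    for g in guess:
        d=np.hypot(P[...,0]-g[0],P[...,1]-g[1])
        near=(d<.034)
        top=near&(z>.0925)&(z<.105)&(d<.032)
        flat=near&(z>.079)&(z<.0885)
        T=P[top]; F=P[flat]
        (cx,cy),(w,h),a=cv2.minAreaRect((T[:,:2]*1000).astype(np.float32))
        # axis by pca
        c=T[:,:2].mean(0); ev,V=np.linalg.eigh(np.cov((T[:,:2]-c).T)); ax=V[:,1]
        print('bar',np.round([cx,cy],1),'size',np.round([w,h],1),'mean',c.round(4),'ang',np.degrees(np.arctan2(ax[1],ax[0]))%180,
          'ztop',np.median(T[:,2]).round(5),len(T),'flat',np.median(F[:,2]).round(5),F[:,:2].mean(0).round(4),len(F))
E
python3 - <<'E'
from caps import *
f=dict(np.load('/tmp/wrist1.npz')); caps(f)
P=cloud(f); z=P[...,2]
m=(z>.074)&(z<.081)&(P[...,1]>0.02)&(P[...,1]<.3)&(P[...,0]<.62)&(P[...,0]>.42)
print('rim z',np.median(z[m]))
hsv=cv2.cvtColor(f['img'],cv2.COLOR_RGB2HSV)
m2=m&(hsv[...,1]>50)
Q=P[m2]; r=cv2.minAreaRect((Q[:,:2]*1000).astype(np.float32)); print('rim',r)
l=(z>.13)&(P[...,0]<.7)&(P[...,1]>.03)
m=(z>.10)&(P[...,0]>.55)&(P[...,0]<.7)&(P[...,1]>.03)&(P[...,1]<.3)
Q=P[m]; i=Q[:,2]>Q[:,2].max()-.006; print('lid top',Q[i].mean(0),Q[i].min(0),Q[i].max(0), cv2.fitLine((Q[i][:,:2]).astype(np.float32),2,0,.01,.01).ravel())
im=cv2.resize(f['img'][0:300,200:480],None,fx=2,fy=2,interpolation=cv2.INTER_CUBIC)
cv2.imwrite('pics/w1z.png',im[:,:,::-1])
E
```

```text
bar [505.3 228.1] size [12.2 50.4] mean [0.5055 0.2287] ang 97.99059883331356 ztop 0.0966 1368 flat 0.08179 [0.5065 0.2281] 3644
bar [519.8 158.2] size [51.9 12.1] mean [0.52   0.1586] ang 10.668279715103836 ztop 0.09734 1141 flat 0.08259 [0.5213 0.1582] 2944
bar [534.5  87. ] size [12.2 49.9] mean [0.5346 0.088 ] ang 112.3622912022178 ztop 0.0979 921 flat 0.08307 [0.5352 0.0888] 2533
rim z 0.0774254655878065
rim ((533.2535400390625, 160.9049835205078), (109.7308349609375, 222.1794891357422), 11.606534957885742)
lid top [0.57207864 0.129048   0.34997536] [0.55000316 0.12723107 0.34737159] [0.59603318 0.13084769 0.35336902] [ 0.99998814 -0.00487021  0.57207865  0.12904799]
```

View pics/w1z.png

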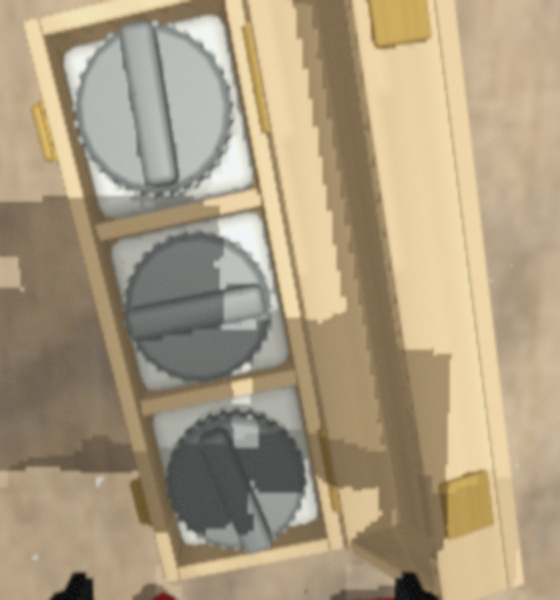

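```bash
cat > cap2.py <<'E'
from h import *
def rep(f,C=(.5198,.1582),yaw=np.radians(11.7)):
    P=cloud(f); c,s=np.cos(yaw),np.sin(yaw)
    X=(P[...,0]-C[0])*c+(P[...,1]-C[1])*s; Y=-(P[...,0]-C[0])*s+(P[...,1]-C[1])*c; Z=P[...,2]
    rim=((np.abs(X+36)<0)|(np.abs(X+.036)<.0025)|((np.abs(np.abs(Y)-.108)<.002)&(np.abs(X)<.039)))&(Z>.070)&(Z<.083)
    A=np.c_[X[rim],Y[rim],np.ones(rim.sum())]; k,*_=np.linalg.lstsq(A,Z[rim],rcond=None)
    res=Z[rim]-A@k
    for _ in range(5):
        g=np.abs(res)<.0008; k,*_=np.linalg.lstsq(A[g],Z[rim][g],rcond=None); res=Z[rim]-A@k
    print('rimfit',k,g.sum(),len(g))
    H=Z-(k[0]*X+k[1]*Y+k[2])+.078
    for y0 in (.072,0,-.072):
        d=np.hypot(X,Y-y0)
        t=(d<.031)&(H>.094)&(H<.104); fl=(d<.026)&(H>.080)&(H<.0875)
        w=(np.maximum(np.abs(X),np.abs(Y-y0))<.034)&(d>.03)&(H>.06)&(H<.078)
        print(y0,'top',H[t].mean()*1000,np.median(H[t])*1000,t.sum(),'flat',np.median(H[fl])*1000,H[fl].std()*1000,fl.sum(),'jar',np.median(H[w])*1000)
E
python3 - <<'E'
from cap2 import *
rep(dict(np.load('/tmp/wrist1.npz')))
E
```

```text
rimfit [0.00042334 0.00070666 0.0769799 ] 1844 2724
0.072 top 97.46072393913329 97.56308119531501 1388 flat 82.8919686253574 0.8264784354603006 3039 jar 63.30080052010712
0 top 98.21590717924511 98.36621598560235 1138 flat 83.760992710514 0.7534394699850521 2489 jar 62.2503688591025
-0.072 top 98.70778289104072 98.92273488573734 963 flat 84.29822507301954 0.7339956407547946 2057 jar 64.043190845887
```

Emit:
step_arm(deltas=[[[-9, -27, 10], -7], [[-12, -26, 10], -7], [[0, 0, 10], -7], [[0, 0, 10], -7], [[0, 0, 10], -7], [[0, 0, 10], -7], [[0, 0, 0], -7], [[0, 0, 0], -7], [[0, 0, 0], -7], [[0, 0, 0], -7], [[0, 0, 0], -7], [[0, 0, 0], -7]], jaw=-0.3, newtons=30)

```text
clock: 1.62
tool_pos: [0.5227, 0.1461, 0.1697]
eef_rot: [-3.133, 0.003, 1.492]
force: [-0.1, -0.0, -0.6]
opening: 0.0328
```

Emit:
step_arm(deltas=[[[0, 0, 0], -7], [[0, 0, 0], -7], [[0, 0, 0], 0], [[0, 0, 0], 0]])

```text
clock: 1.95
tool_pos: [0.5258, 0.142, 0.1673]
eef_rot: [-3.13, 0.001, 1.742]
force: [-0.2, 0.0, 1.1]
opening: 0.0331
```

```bash
cat > to.py <<'E'
import sys
from h import *
# to.py x y z yawdeg -> shift in tool axes (mm), turn
def to(x,y,z,yaw):
    o=observe(); R=R_of(o['eef_rot']); p=o['tool_pos']
    print('pos',p.round(4),'rot',np.degrees(o['eef_rot']).round(2),'F',o['force'].round(2),'T',o['wrist_torque'].round(3),'op',round(o['opening'],4),'t',round(o['clock'],2),'q6',o['q'][5].round(2))
    d=R.T@(np.array([x,y,z])-p)*1000
    print('shift',d.round(1),'turn',round((np.degrees(o['eef_rot'][2])-yaw+180)%360-180,1))
if __name__=='__main__': to(*map(float,sys.argv[1:]))
E
python3 to.py .520 .158 .088 100.7
python3 - <<'E'
from caps import *
import cap2
f=grab_frame('wrist'); save(f,'wrist2.png'); np.savez('/tmp/wrist2.npz',**f); caps(f,((.5055,.2287),(.52,.1586),(.5346,.0875)))
cap2.rep(f)
E
```

```text
pos [0.5258 0.142  0.1673] rot [-1.7935e+02  7.0000e-02  9.9820e+01] F [-0.17  0.03  1.11] T [ 0.193 -0.061 -0.009] op 0.0331 t 1.95 q6 -1.6
shift [16.9 -2.1 79.3] turn -0.9
bar [505.6 228.3] size [12.9 51.3] mean [0.5048 0.2278] ang 98.15848949074052 ztop 0.09647 1596 flat 0.08172 [0.5029 0.2267] 4067
bar [519.6 158.3] size [51.4 12.1] mean [0.5184 0.1579] ang 10.820444808122488 ztop 0.09726 1533 flat 0.08244 [0.5179 0.1575] 4294
bar [534.4  88.1] size [12.4 51.4] mean [0.5333 0.0883] ang 112.18305098765387 ztop 0.09767 1608 flat 0.08293 [0.5312 0.0882] 4179
rimfit [-0.00053021  0.00029238  0.07687273] 3132 4262
0.072 top 97.41858726602159 97.58479360969062 1577 flat 82.9748343563426 0.8893664954740638 3256 jar 66.76099699747655
0 top 98.28293883558219 98.39387101925003 1527 flat 83.73872102829974 0.6731316322872113 3392 jar 62.97085146596089
-0.072 top 98.57259369810367 98.82701731499503 1601 flat 84.26276396890812 0.744090410094637 3171 jar 65.7976972761447
```

View pics/wrist2.png

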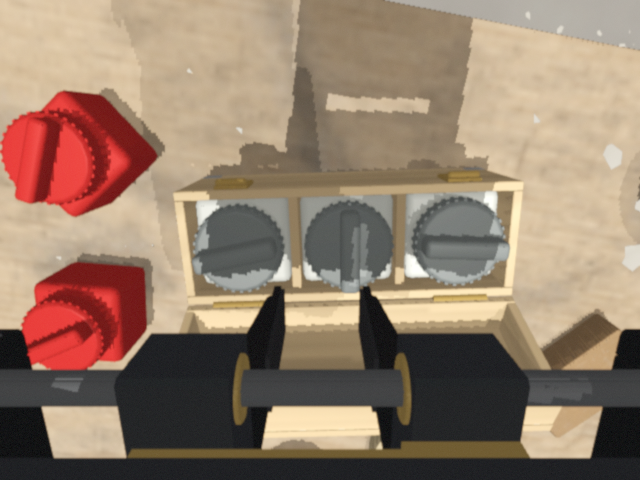

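Emit:
step_arm(deltas=[[[9, -1, 20], -1], [[7, -1, 20], 0], [[1, 0, 15], 0], [[0, 0, 5], 0], [[0, 0, 0], 0]])

```text
clock: 2.42
tool_pos: [0.5222, 0.1571, 0.1054]
eef_rot: [-3.133, 0.002, 1.74]
force: [-1.1, -0.8, 0.0]
opening: 0.0329
```

```bash
python3 to.py .5197 .1582 .088 100.8
```

```text
pos [0.5222 0.1571 0.1054] rot [-1.795e+02  9.000e-02  9.971e+01] F [-1.1  -0.82  0.04] T [ 0.187 -0.039  0.052] op 0.0329 t 2.42 q6 -1.57
shift [ 1.6 -2.1 17.5] turn -1.1
```

Emit:
step_arm(deltas=[[[1, -2, 10], -1], [[0.6, -1, 7], -0.5], [[0, 0, 3], 0], [[0, 0, 0], 0]])

```text
clock: 2.75
tool_pos: [0.5203, 0.1575, 0.0864]
eef_rot: [-3.135, 0.001, 1.761]
force: [0.4, 0.3, -0.1]
opening: 0.0331
```

```bash
python3 to.py .5197 .1582 .088 100.8
```

```text
pos [0.5203 0.1575 0.0864] rot [-1.7961e+02  8.0000e-02  1.0089e+02] F [ 0.39  0.32 -0.15] T [ 0.14  -0.037  0.013] op 0.0331 t 2.75 q6 -1.59
shift [ 0.8 -0.4 -1.6] turn 0.1
```

Emit:
step_arm(deltas=[[[0.5, 0, 0], 0], [[0, 0, 0], 0], [[0, 0, 0], 0], [[0, 0, 0], 0], [[0, 0, 0], 0]], jaw=-1, newtons=30)

```text
clock: 3.17
tool_pos: [0.5213, 0.158, 0.0885]
eef_rot: [-3.138, 0.001, 1.758]
force: [-0.8, 0.9, -1.5]
opening: 0.0119
```

```bash
python3 to.py .5197 .1582 .088 100.8
```

```text
pos [0.5213 0.158  0.0885] rot [-1.7977e+02  7.0000e-02  1.0074e+02] F [-0.76  0.94 -1.51] T [0.265 0.059 0.048] op 0.0119 t 3.17 q6 -1.58
shift [ 0.5 -1.5  0.5] turn -0.1
```

Emit:
step_arm(deltas=[[[0.3, -0.5, 0.3], 4], [[0, 0, 0], 4], [[0, 0, 0], 4], [[0, 0, 0], 4], [[0, 0, 0], 4], [[0, 0, 0], 4]])

```text
clock: 3.67
tool_pos: [0.5208, 0.1581, 0.088]
eef_rot: [-3.139, 0.003, 1.324]
force: [-0.6, -0.6, -1.7]
opening: 0.012
```

```bash
python3 to.py .5197 .1582 .088 100.8
```

```text
pos [0.5208 0.1581 0.088 ] rot [-179.85    0.2    75.88] F [-0.62 -0.56 -1.7 ] T [ 0.067 -0.087  0.076] op 0.012 t 3.67 q6 -1.15
shift [-0.2 -1.  -0. ] turn -24.9
```

Emit:
step_arm(deltas=[[[0, -0.3, 0.1], 4], [[0, 0, 0.1], 4], [[0, 0, 0.1], 4], [[0, 0, 0], 4]])

```text
clock: 4.0
tool_pos: [0.5206, 0.1579, 0.0876]
eef_rot: [-3.141, 0.005, 1.031]
force: [0.1, 0.5, -1.9]
opening: 0.012
```

```bash
python3 to.py .5197 .1582 .088 100.8
```

```text
pos [0.5206 0.1579 0.0876] rot [-179.95    0.26   59.1 ] F [ 0.12  0.47 -1.93] T [0.067 0.011 0.106] op 0.012 t 4.0 q6 -0.85
shift [-0.2 -1.  -0.4] turn -41.7
```

Emit:
step_arm(deltas=[[[0, 0, 0.1], 3], [[0, 0, 0], 3]])

```text
clock: 4.17
tool_pos: [0.5205, 0.1578, 0.0875]
eef_rot: [-3.141, 0.005, 0.92]
force: [0.9, 0.6, -2.2]
opening: 0.0118
```

```bash
python3 to.py .5197 .1582 .088 100.8
```

```text
pos [0.5205 0.1578 0.0875] rot [-179.98    0.29   52.73] F [ 0.86  0.64 -2.2 ] T [ 0.098 -0.1    0.306] op 0.0118 t 4.17 q6 -0.74
shift [-0.2 -0.9 -0.5] turn -48.1
```

Emit:
step_arm(deltas=[[[0, 0, 0], 2], [[0, 0, 0], 1.5], [[0, 0, 0], 1]])

```text
clock: 4.42
tool_pos: [0.5205, 0.1578, 0.0875]
eef_rot: [3.141, 0.006, 0.839]
force: [-0.4, 0.2, -2.1]
opening: 0.0124
```

```bash
python3 to.py .5197 .1582 .088 100.8
```

```text
pos [0.5205 0.1578 0.0875] rot [179.95   0.32  48.06] F [-0.37  0.2  -2.08] T [ 0.212 -0.056  0.765] op 0.0124 t 4.42 q6 -0.66
shift [-0.3 -0.9 -0.5] turn -52.7
```

Emit:
step_arm(deltas=[[[0, 0, 0], -2], [[0, 0, 0], 0], [[0, 0, -15], 0], [[0, 0, -20], 0], [[0, 0, 0], 0]], jaw=-0.3)

```text
clock: 4.83
tool_pos: [0.5205, 0.1579, 0.1232]
eef_rot: [-3.141, 0.007, 0.87]
force: [-0.4, 0.9, 0.1]
opening: 0.0327
```

```bash
python3 to.py .5345 .0876 .115 22.2
```

```text
pos [0.5205 0.1579 0.1232] rot [-179.97    0.39   49.87] F [-0.36  0.87  0.05] T [ 0.062 -0.075 -0.035] op 0.0327 t 4.83 q6 -0.69
shift [-44.6  56.    8.5] turn 27.7
```

Emit:
step_arm(deltas=[[[-22, 28, 0], 0], [[-22, 28, 0], 0], [[0, 0, 0], 7], [[0, 0, 0], 7], [[0, 0, 0], 7], [[0, 0, 0], 7], [[0, 0, 0], 0]])

```text
clock: 5.42
tool_pos: [0.5357, 0.0848, 0.1224]
eef_rot: [3.138, 0.004, 0.369]
force: [0.3, -0.4, 0.0]
opening: 0.0334
```

```bash
python3 to.py .5345 .0876 .088 22.2
python3 - <<'E'
from caps import *
import cap2
f=grab_frame('wrist'); save(f,'wrist3.png'); caps(f,((.5055,.2287),(.52,.1586),(.5346,.0875)))
cap2.rep(f)
E
```

```text
pos [0.5357 0.0848 0.1224] rot [179.81   0.2   21.14] F [ 0.3  -0.37  0.02] T [ 0.05   0.015 -0.026] op 0.0334 t 5.42 q6 -0.33
shift [ 0.  -3.2 34.4] turn -1.1
bar [508.8 208.2] size [13.2 10.6] mean [0.5085 0.2081] ang 31.54006339677784 ztop 0.09637 758 flat 0.08153 [0.5129 0.2111] 2461
bar [519.7 158.2] size [12. 52.] mean [0.5189 0.1588] ang 143.78510922814698 ztop 0.09653 2966 flat 0.08175 [0.5191 0.1592] 7640
bar [534.   88.1] size [12.  51.3] mean [0.5335 0.0897] ang 112.26834052182492 ztop 0.09777 2219 flat 0.08296 [0.5332 0.0908] 5882
rimfit [-0.00085386  0.00034117  0.07695757] 2768 3600
0.072 top 97.26092505438687 97.40828071202615 749 flat 82.87963499929899 0.875096338075641 1650 jar 62.06376122359468
0 top 97.47117297665088 97.57915689613725 2962 flat 82.94694642413181 0.6744311647488583 6284 jar 62.97941628542233
-0.072 top 98.67347442173204 98.84574983853301 2213 flat 84.2044875224792 0.6339982005156626 4650 jar 65.38383459720383
```

View pics/wrist3.png

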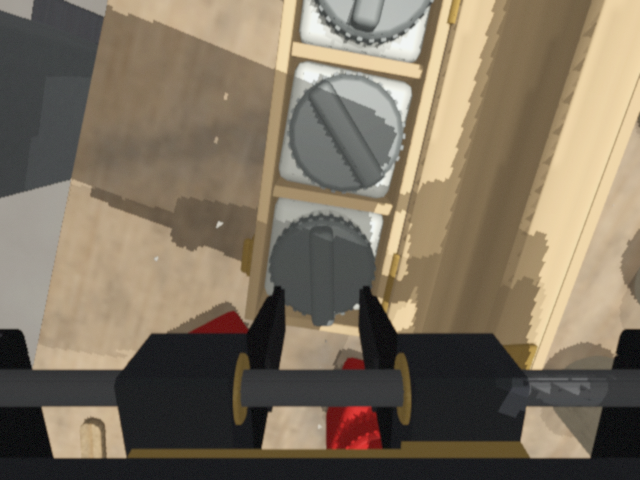

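Emit:
step_arm(deltas=[[[0, -2, 12], -1], [[0, -1, 12], 0], [[0, 0, 7], 0], [[0, 0, 2], 0], [[0, 0, 0], 0]])

```text
clock: 5.88
tool_pos: [0.5345, 0.0878, 0.0877]
eef_rot: [3.138, 0.003, 0.412]
force: [0.5, -0.1, 0.6]
opening: 0.0333
```

```bash
python3 to.py .5343 .0878 .088 22.2
```

```text
pos [0.5345 0.0878 0.0877] rot [179.81   0.18  23.61] F [ 0.45 -0.13  0.59] T [ 0.045  0.013 -0.015] op 0.0333 t 5.88 q6 -0.36
shift [-0.2 -0.  -0.3] turn 1.4
```

Emit:
step_arm(deltas=[[[0, 0, 0], 1.4], [[0, 0, 0], 0], [[0, 0, 0], 0], [[0, 0, 0], 0], [[0, 0, 0], 0]], jaw=-1, newtons=30)

```text
clock: 6.3
tool_pos: [0.5348, 0.0878, 0.0889]
eef_rot: [3.138, 0.002, 0.388]
force: [-0.9, -0.1, -2.1]
opening: 0.0117
```

Emit:
step_arm(deltas=[[[0, 0, 0], 4], [[0, 0, 0.1], 4], [[0, 0, 0.1], 4], [[0, 0, 0.1], 4], [[0, 0, 0.1], 4], [[0, 0, 0.1], 4], [[0, 0, 0.1], 4], [[0, 0, 0.1], 4]])

```text
clock: 6.97
tool_pos: [0.5343, 0.0877, 0.0883]
eef_rot: [3.137, 0.0, -0.192]
force: [-0.1, -0.4, -1.7]
opening: 0.0118
```

```bash
python3 to.py .5343 .0878 .088 22.2
```

```text
pos [0.5343 0.0877 0.0883] rot [ 1.7973e+02  1.0000e-02 -1.0980e+01] F [-0.14 -0.37 -1.66] T [0.054 0.041 0.084] op 0.0118 t 6.97 q6 0.24
shift [ 0.  -0.1  0.3] turn -33.2
```

Emit:
step_arm(deltas=[[[0, 0, 0.1], 4], [[0, 0, 0.1], 4], [[0, 0, 0.1], 4], [[0, 0, 0.1], 4], [[0, 0, 0.1], 4], [[0, 0, 0.1], 4], [[0, 0, 0.1], 4], [[0, 0, 0.1], 4]])

```text
clock: 7.63
tool_pos: [0.5341, 0.0878, 0.0877]
eef_rot: [3.138, -0.003, -0.776]
force: [1.2, -0.5, -2.3]
opening: 0.0118
```

```bash
python3 to.py .5343 .0878 .088 22.2
```

```text
pos [0.5341 0.0878 0.0877] rot [ 1.7978e+02 -1.6000e-01 -4.4490e+01] F [ 1.2  -0.49 -2.3 ] T [0.029 0.059 0.083] op 0.0118 t 7.63 q6 0.83
shift [ 0.2 -0.2 -0.3] turn -66.7
```

Emit:
step_arm(deltas=[[[0, 0, 0.1], 3], [[0, 0, 0.1], 3]])

```text
clock: 7.8
tool_pos: [0.534, 0.0878, 0.0876]
eef_rot: [3.138, -0.003, -0.887]
force: [0.0, 0.5, -2.1]
opening: 0.0115
```

```bash
python3 to.py .5343 .0878 .088 22.2
```

```text
pos [0.534  0.0878 0.0876] rot [179.8   -0.19 -50.83] F [ 0.04  0.51 -2.06] T [0.051 0.092 0.098] op 0.0115 t 7.8 q6 0.94
shift [ 0.2 -0.2 -0.4] turn -73.0
```

Emit:
step_arm(deltas=[[[0, 0, 0.1], 2.5], [[0, 0, 0], 2.5]])

```text
clock: 7.97
tool_pos: [0.534, 0.0878, 0.0876]
eef_rot: [3.138, -0.004, -0.978]
force: [0.3, 0.0, -1.8]
opening: 0.012
```

```bash
python3 to.py .5343 .0878 .088 22.2
```

```text
pos [0.534  0.0878 0.0876] rot [179.82  -0.23 -56.03] F [ 0.29  0.02 -1.83] T [0.115 0.073 0.657] op 0.012 t 7.97 q6 1.03
shift [ 0.2 -0.2 -0.4] turn -78.2
```

Emit:
step_arm(deltas=[[[0, 0, 0], 2], [[0, 0, 0], 1.5]])

```text
clock: 8.13
tool_pos: [0.5338, 0.0877, 0.0876]
eef_rot: [3.138, -0.005, -1.04]
force: [-0.1, 1.0, -1.8]
opening: 0.0129
```

```bash
python3 to.py .5343 .0878 .088 22.2
```

```text
pos [0.5338 0.0877 0.0876] rot [179.78  -0.28 -59.57] F [-0.08  0.95 -1.82] T [-0.059  0.129  0.729] op 0.0129 t 8.13 q6 1.09
shift [ 0.2 -0.5 -0.4] turn -81.8
```

Emit:
step_arm(deltas=[[[0, 0, 0], -2], [[0, 0, 0], 0], [[0, 0, -15], 0], [[0, 0, -20], 0], [[0, 0, 0], -7], [[0, 0, 0], -7], [[0, 0, 0], -7], [[0, 0, 0], -7], [[0, 0, 0], -7], [[0, 0, 0], -7], [[0, 0, 0], -7], [[0, 0, 0], -7]], jaw=-0.3)

```text
clock: 9.13
tool_pos: [0.5349, 0.0879, 0.1268]
eef_rot: [3.136, -0.004, -0.009]
force: [-0.1, 0.1, -0.2]
opening: 0.0335
```

```bash
python3 to.py .5053 .2283 .115 8.1
```

```text
pos [0.5349 0.0879 0.1268] rot [179.68  -0.24  -0.53] F [-0.14  0.08 -0.24] T [ 0.02  -0.015  0.036] op 0.0335 t 9.13 q6 0.06
shift [ -31.  -140.2   10.9] turn -8.6
```

Emit:
step_arm(deltas=[[[-8, -36, 0], 0], [[-8, -36, 0], 0], [[-8, -36, 0], 0], [[-7, -32, 0], 0], [[0, 0, 0], -4], [[0, 0, 0], -4], [[0, 0, 0], 0]])

```text
clock: 9.72
tool_pos: [0.504, 0.2338, 0.1273]
eef_rot: [3.136, -0.008, 0.141]
force: [0.0, 0.5, 0.2]
opening: 0.0336
```

```bash
python3 to.py .5053 .2283 .088 8.1
```

```text
pos [0.504  0.2338 0.1273] rot [179.69  -0.43   8.06] F [0.02 0.45 0.22] T [ 0.002 -0.    -0.083] op 0.0336 t 9.72 q6 0.18
shift [ 0.2  5.4 39.3] turn -0.0
```

Emit:
step_arm(deltas=[[[0, 3, 13], 0], [[0, 2, 13], 0], [[0, 0, 10], 0], [[0, 0, 2.5], 0], [[0, 0, 0], 0]])

```text
clock: 10.13
tool_pos: [0.506, 0.2283, 0.0885]
eef_rot: [3.137, -0.011, 0.129]
force: [-0.4, 0.3, 1.0]
opening: 0.0332
```

```bash
python3 to.py .5053 .2283 .088 8.1
```

```text
pos [0.506  0.2283 0.0885] rot [179.73  -0.61   7.4 ] F [-0.37  0.26  1.02] T [ 0.032  0.019 -0.025] op 0.0332 t 10.13 q6 0.19
shift [-0.7 -0.1  0.5] turn -0.7
```

Now a gentle test of the third cap (25 N, small turns).

Emit:
step_arm(deltas=[[[-0.5, 0, 0], -0.7], [[0, 0, 0], 0], [[0, 0, 0], 0], [[0, 0, 0], 0], [[0, 0, 0], 0]], jaw=-1, newtons=25)

```text
clock: 10.55
tool_pos: [0.5059, 0.228, 0.0899]
eef_rot: [3.137, -0.011, 0.14]
force: [-0.3, -0.3, -2.5]
opening: 0.0122
```

Emit:
step_arm(deltas=[[[0, 0, 0], 1.5], [[0, 0, 0], 1.5], [[0, 0, 0], 1]])

```text
clock: 10.8
tool_pos: [0.5054, 0.2278, 0.0899]
eef_rot: [3.137, -0.011, 0.069]
force: [-0.5, -0.7, -2.5]
opening: 0.0119
```

```bash
python3 to.py .5053 .2283 .088 8.1
```

```text
pos [0.5054 0.2278 0.0899] rot [179.74  -0.62   3.94] F [-0.49 -0.67 -2.53] T [-0.161 -0.105  0.258] op 0.0119 t 10.8 q6 0.25
shift [-0.1 -0.6  1.9] turn -4.2
```

Emit:
step_arm(deltas=[[[0, 0, 0], 1.5], [[0, 0, 0], 1]])

```text
clock: 10.97
tool_pos: [0.5054, 0.2277, 0.0899]
eef_rot: [3.137, -0.011, 0.025]
force: [-0.4, 0.3, -1.8]
opening: 0.0119
```

```bash
python3 to.py .5053 .2283 .088 8.1
```

```text
pos [0.5054 0.2277 0.0899] rot [179.73  -0.64   1.41] F [-0.36  0.28 -1.82] T [-0.017  0.024  0.546] op 0.0119 t 10.97 q6 0.29
shift [-0.1 -0.6  1.9] turn -6.7
```

Emit:
step_arm(deltas=[[[0, 0, 0], -2], [[0, 0, 0], 0], [[0, 0, -25], 0], [[0, 0, -40], 0], [[0, 0, -40], 0], [[0, 0, -15], 0]], jaw=-0.3)

```text
clock: 11.47
tool_pos: [0.5028, 0.2281, 0.211]
eef_rot: [3.136, -0.004, 0.054]
force: [0.4, -0.2, 0.1]
opening: 0.0334
```

```bash
python3 to.py .638 .183 .2 101.7
python3 - <<'E'
from caps import *
import cap2
f=grab_frame('wrist'); save(f,'wrist4.png'); np.savez('/tmp/wrist4.npz',**f); caps(f,((.5055,.2287),(.52,.1586),(.5346,.0875)))
cap2.rep(f)
f=grab_frame('scene'); save(f,'scene4.png'); np.savez('/tmp/scene4.npz',**f)
f2=grab_frame('side'); np.savez('/tmp/side4.npz',**f2); save(f2,'side4.png')
H=np.zeros((40,40))
for g in (f,f2):
    P=cloud(g).reshape(-1,3)
    for p in P:
        i=int((p[0]-.5)/.02) ; j=int((p[1]+.1)/.02)
        if 0<=i<18 and 0<=j<24 and p[2]<.3: H[i,j]=max(H[i,j],p[2])
print('rows x from .50, cols y from -.10, mm')
for i in range(18): print(round(.5+.02*i,2),(H[i,:24]*1000).astype(int))
E
```

```text
pos [0.5028 0.2281 0.211 ] rot [179.66  -0.21   3.07] F [ 0.4  -0.17  0.09] T [-0.013 -0.022  0.009] op 0.0334 t 11.47 q6 0.26
shift [132.5  52.3  11.9] turn -98.6
bar [504.9 228.9] size [12. 52.] mean [0.5048 0.23  ] ang 95.74388364420103 ztop 0.09655 1143 flat 0.0818 [0.5048 0.2306] 3179
bar [518.9 159. ] size [12.3 50.5] mean [0.517 0.161] ang 142.1465990548596 ztop 0.0966 880 flat 0.08196 [0.5147 0.1621] 2066
bar [523.9  79.5] size [25.1 11.8] mean [0.5215 0.0785] ang 21.75060636871757 ztop 0.09679 267 flat 0.08164 [0.5357 0.0912] 457
rimfit [-0.0008908  -0.00062258  0.07707471] 1583 2139
0.072 top 97.42858833023196 97.52740531429683 1138 flat 82.93420922528588 0.7227892612271373 2572 jar 62.54985194998979
0 top 97.37437980506861 97.54567628885498 869 flat 83.03257189794842 0.931583780304168 1587 jar 62.40371932891599
-0.072 top 97.55598277969023 97.66499101652988 263 flat 82.87777685408828 0.6791501455716566 290 jar 67.7486975047769
rows x from .50, cols y from -.10, mm
0.5 [ 54  80  95  93  79  53  75  82  99  85  83  85  99 101 299 299 294  99
  78   4   4   2   2   3]
0.52 [ 
[... 883 characters left out ...]
3  3  3  2  2  3  2  3 25 26  0 25 26  0  3  3]
0.72 [ 3  3  3  2  3  2  2  2  3  3  3  2  1  3  2  2 27  0  2  2 26 25  0  4]
0.74 [  4   3   3   3   4  61 121 120   2   3   4   2   4   2   2   2  26  26
   0  22  27  24   0   3]
0.76 [  3   4   3   3   2 122 123 122 121   3 141 158 156 156   4   3  26  27
  26  26  25   0   0   2]
0.78 [  3   3   3   4   4 122 123 123 122   2 157 159 158 157   1   0   2  24
  26  25   1   2   3   4]
0.8 [198   2   2   3   2 122 122 123 120   2 156 160 158 157   0   2   2   4
   1   3   2   3   4   3]
0.82 [200   3   2   3   3   3  86 119   1   1   4 157 157 156   0   3   2   2
   2   2   3   2   2   3]
0.84 [4 3 3 2 5 3 3 2 1 2 2 2 0 0 0 0 3 2 2 2 3 2 1 3]
```

View pics/wrist4.png

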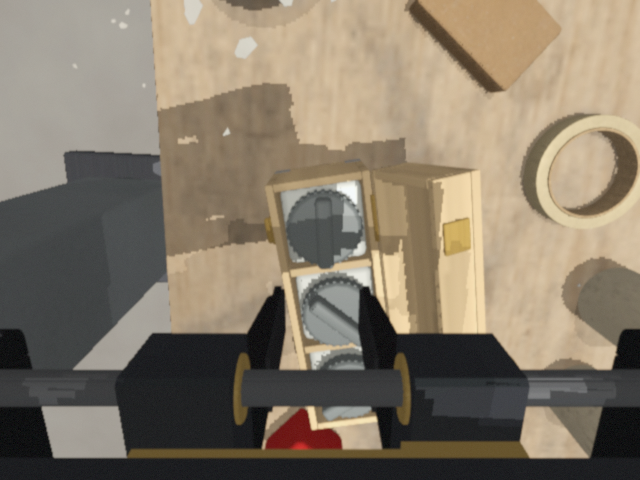

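View pics/scene4.png

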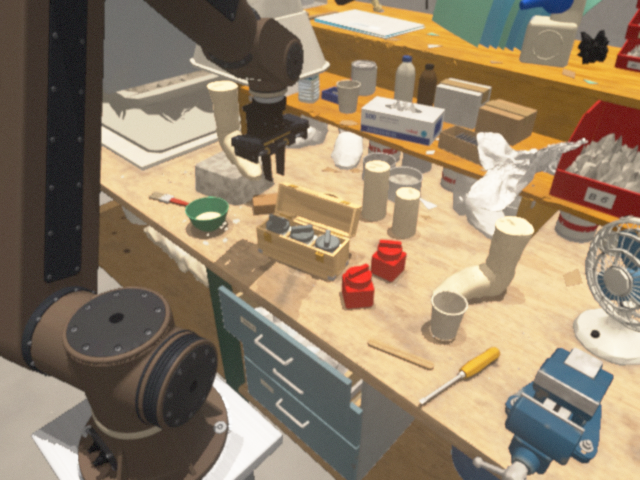

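Emit:
step_arm(deltas=[[[34, 13, 0], 0], [[34, 13, 0], 0], [[34, 13, 0], 0], [[34, 13, 0], 0], [[0, 0, 0], -7], [[0, 0, 0], -7], [[0, 0, 0], -7], [[0, 0, 0], -7], [[0, 0, 0], -7], [[0, 0, 0], -7], [[0, 0, 0], -7], [[0, 0, 0], -7]], jaw=-1, newtons=30)

```text
clock: 12.62
tool_pos: [0.641, 0.1786, 0.1828]
eef_rot: [-3.123, 0.023, 1.052]
force: [-0.5, -0.4, 0.7]
opening: 0.0007
```

Emit:
step_arm(deltas=[[[0, 0, 0], -7], [[0, 0, 0], -7], [[0, 0, 0], -7], [[0, 0, 0], -7], [[0, 0, 0], -7], [[0, 0, 0], -7], [[0, 0, 0], 0]])

```text
clock: 13.2
tool_pos: [0.6367, 0.1777, 0.1671]
eef_rot: [-3.093, 0.002, 1.807]
force: [-0.2, 0.3, 0.5]
opening: 0.0004
```

```bash
python3 to.py .640 .183 .122 101.7
```

```text
pos [0.6367 0.1777 0.1671] rot [-1.7719e+02  1.3000e-01  1.0353e+02] F [-0.24  0.28  0.51] T [ 0.124 -0.031 -0.039] op 0.0004 t 13.2 q6 -1.63
shift [ 4.5  6.7 44.9] turn 1.8
```

Emit:
step_arm(deltas=[[[4, 7, 0], 1.5], [[0, 0, 15], 0], [[0, 0, 15], 0], [[0, 0, 10], 0], [[0, 0, 0], 0]])

```text
clock: 13.62
tool_pos: [0.6387, 0.1824, 0.1187]
eef_rot: [-3.085, 0.004, 1.758]
force: [0.4, -0.1, -0.3]
opening: 0.0004
```

```bash
python3 to.py .640 .183 .122 101.7; python3 - <<'E'
from h import *
f=grab_frame('side'); save(f,'side5.png')
im=cv2.resize(f['img'][120:300,240:480],None,fx=3,fy=3); cv2.imwrite('pics/side5z.png',im[:,:,::-1])
E
```

```text
pos [0.6387 0.1824 0.1187] rot [-176.75    0.24  100.73] F [ 0.44 -0.11 -0.27] T [ 0.142 -0.05  -0.013] op 0.0004 t 13.62 q6 -1.57
shift [ 0.3  1.2 -3.4] turn -1.0
```

View pics/side5z.png

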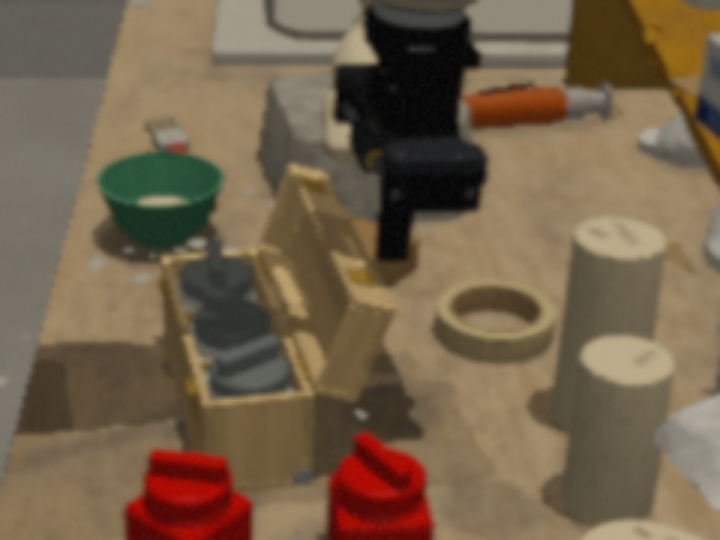

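Emit:
step_arm(deltas=[[[0, -8, 0], -1], [[0, -8, 0], 0], [[0, -8, 0], 0], [[0, -8, 0], 0], [[0, -8, 0], 0]])

```text
clock: 14.08
tool_pos: [0.6023, 0.1746, 0.126]
eef_rot: [-3.101, 0.004, 1.773]
force: [7.2, 1.7, 4.6]
opening: 0.0003
```

```bash
python3 to.py .640 .183 .122 101.7
```

```text
pos [0.6023 0.1746 0.126 ] rot [-177.67    0.2   101.61] F [7.22 1.73 4.59] T [ 0.425 -1.436  0.065] op 0.0003 t 14.08 q6 -1.59
shift [ 0.6 38.7  2.5] turn -0.1
```

Emit:
step_arm(deltas=[[[0, -8, 0.5], 0], [[0, -8, 0.5], 0], [[0, -8, 0.5], 0], [[0, -8, 0], 0]])

```text
clock: 14.42
tool_pos: [0.5755, 0.1689, 0.1345]
eef_rot: [-3.128, 0.004, 1.771]
force: [3.2, 0.7, -0.0]
opening: 0.0002
```

```bash
python3 to.py .640 .183 .122 101.7; python3 - <<'E'
from h import *
f=grab_frame('side'); save(f,'side6.png')
im=cv2.resize(f['img'][120:300,240:480],None,fx=3,fy=3); cv2.imwrite('pics/side6z.png',im[:,:,::-1])
E
```

```text
pos [0.5755 0.1689 0.1345] rot [-179.24    0.22  101.48] F [ 3.15  0.69 -0.02] T [ 0.274 -0.6   -0.02 ] op 0.0002 t 14.42 q6 -1.59
shift [ 1.  66.1 11.7] turn -0.2
```

View pics/side6z.png

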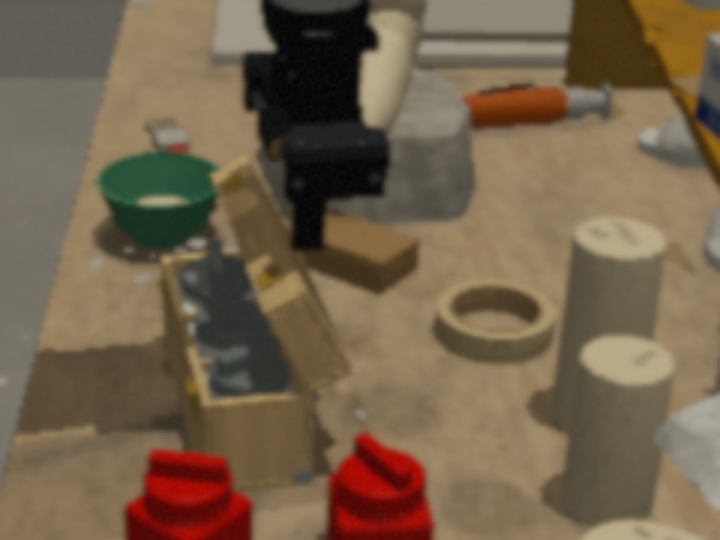

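Emit:
step_arm(deltas=[[[0, -8, 0.5], 0], [[0, -8, 0.5], 0], [[0, -8, 0.5], 0], [[0, -8, 0.5], 0], [[0, 0, 0], 0]])

```text
clock: 14.88
tool_pos: [0.5385, 0.1615, 0.1343]
eef_rot: [-3.128, 0.004, 1.771]
force: [0.3, 0.7, -0.1]
opening: 0.0006
```

```bash
python3 to.py .640 .183 .122 101.7; python3 - <<'E'
from h import *
f=grab_frame('side'); save(f,'side7.png')
im=cv2.resize(f['img'][120:300,240:480],None,fx=3,fy=3); cv2.imwrite('pics/side7z.png',im[:,:,::-1])
E
```

```text
pos [0.5385 0.1615 0.1343] rot [-179.22    0.23  101.46] F [ 0.33  0.75 -0.07] T [ 0.152 -0.096  0.003] op 0.0006 t 14.88 q6 -1.59
shift [  1.  103.9  10.8] turn -0.2
```

View pics/side7z.png

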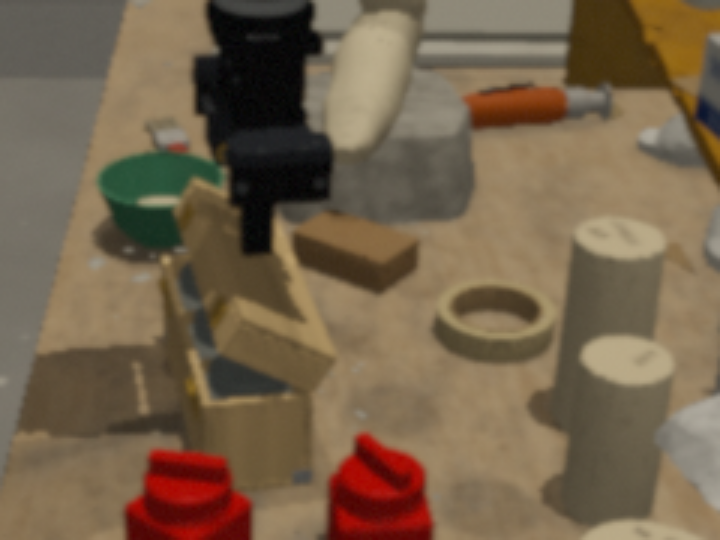

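Emit:
step_arm(deltas=[[[0, 0, -20], 0], [[0, 0, -20], 0], [[0, -6, 0], 0], [[0, -4, 0], 0], [[0, 0, 0], 0]])

```text
clock: 15.35
tool_pos: [0.5272, 0.1593, 0.1733]
eef_rot: [-3.12, 0.004, 1.771]
force: [-0.3, -0.6, 0.3]
opening: 0.0004
```

```bash
cat > loc.py <<'E'
from h import *
from to import to
o=observe(); p=o['tool_pos']; y=np.radians(11.7); d=p[:2]-[.5198,.1582]
print('local',(d@[np.cos(y),np.sin(y)]*1000).round(1),(d@[-np.sin(y),np.cos(y)]*1000).round(1),(p[2]*1000).round(1),'F',o['force'].round(1),'rot',np.degrees(o['eef_rot']).round(1),'t',o['clock'])
E
python3 loc.py
```

```text
local 7.5 -0.4 173.3 F [-0.3 -0.6  0.3] rot [-178.8    0.2  101.5] t 15.35
```

Emit:
step_arm(deltas=[[[0, 0, 8], 0], [[0, 0, 8], 0], [[0, 0, 8], 0], [[0, 0, 8], 0], [[0, 0, 8], 0]])

```text
clock: 15.77
tool_pos: [0.5254, 0.1588, 0.1278]
eef_rot: [-3.118, 0.004, 1.771]
force: [-0.1, -0.6, 3.4]
opening: 0.0002
```

```bash
python3 loc.py; python3 - <<'E'
from h import *
f=grab_frame('side'); 
im=cv2.resize(f['img'][120:300,240:480],None,fx=3,fy=3); cv2.imwrite('pics/side8z.png',im[:,:,::-1])
E
```

```text
local 5.6 -0.6 127.8 F [-0.1 -0.6  3.4] rot [-178.6    0.2  101.5] t 15.7667
```

View pics/side8z.png

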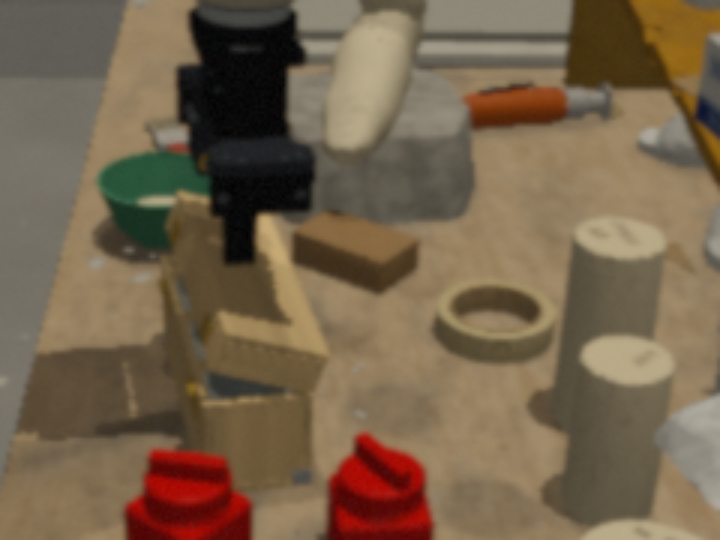

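Emit:
step_arm(deltas=[[[0, 0, -18], 0], [[0, -10, -2], 0], [[0, -8, 0], 0], [[0, 0, 8], 0], [[0, 0, 8], 0], [[0, 0, 8], 0]])

```text
clock: 16.32
tool_pos: [0.5036, 0.1543, 0.1183]
eef_rot: [-3.112, 0.004, 1.771]
force: [-0.9, -0.7, 1.3]
opening: 0.0004
```

```bash
python3 loc.py
```

```text
local -16.6 -0.5 118.3 F [-0.9 -0.7  1.3] rot [-178.3    0.2  101.4] t 16.3167
```

Emit:
step_arm(deltas=[[[0, 0, 4], 0], [[0, -2, 3], 0], [[0, 0, 2], 0]])

```text
clock: 16.57
tool_pos: [0.5021, 0.154, 0.1098]
eef_rot: [-3.114, 0.004, 1.771]
force: [-20.9, -4.5, 65.3]
opening: 0.0003
```

```bash
python3 loc.py
```

```text
local -18.2 -0.5 109.8 F [-20.9  -4.5  65.3] rot [-178.4    0.2  101.4] t 16.5667
```

Emit:
step_arm(deltas=[[[0, 0, -3], 0], [[0, 0, -30], 0], [[0, 0, -40], 0], [[0, 0, -40], 0], [[0, 0, -40], 0], [[0, 0, 0], 0], [[0, 0, 0], 0]])

```text
clock: 17.15
tool_pos: [0.5065, 0.1554, 0.2667]
eef_rot: [-3.112, 0.004, 1.77]
force: [-0.5, -0.7, -0.8]
opening: 0.0006
```

```bash
python3 loc.py; python3 - <<'E'
from h import *
for n in('scene','side','wrist'):
    f=grab_frame(n); save(f,n+'9.png'); P=cloud(f)
    y=np.radians(11.7); X=(P[...,0]-.5198)*np.cos(y)+(P[...,1]-.1582)*np.sin(y); Y=-(P[...,0]-.5198)*np.sin(y)+(P[...,1]-.1582)*np.cos(y); Z=P[...,2]
    m=(np.abs(X)<.036)&(np.abs(Y)<.108)&(Z<.13)&(Z>.1)
    k=np.linalg.lstsq(np.c_[X[m],Y[m],np.ones(m.sum())],Z[m],rcond=None)[0]; print(n,'lid plane slope x,y, z0',k.round(4),m.sum())
    f4='/tmp/%s4.npz'%n
f=grab_frame('side'); im=cv2.resize(f['img'][120:300,240:480],None,fx=3,fy=3); cv2.imwrite('pics/side9z.png',im[:,:,::-1])
E
```

```text
local -13.6 0.0 266.7 F [-0.5 -0.7 -0.8] rot [-178.3    0.2  101.4] t 17.15
scene lid plane slope x,y, z0 [3.000e-03 1.000e-04 1.099e-01] 1533
side lid plane slope x,y, z0 [0.0026 0.0008 0.1096] 1534
wrist lid plane slope x,y, z0 [-0.0005 -0.0006  0.1089] 22000
```

View pics/side9z.png

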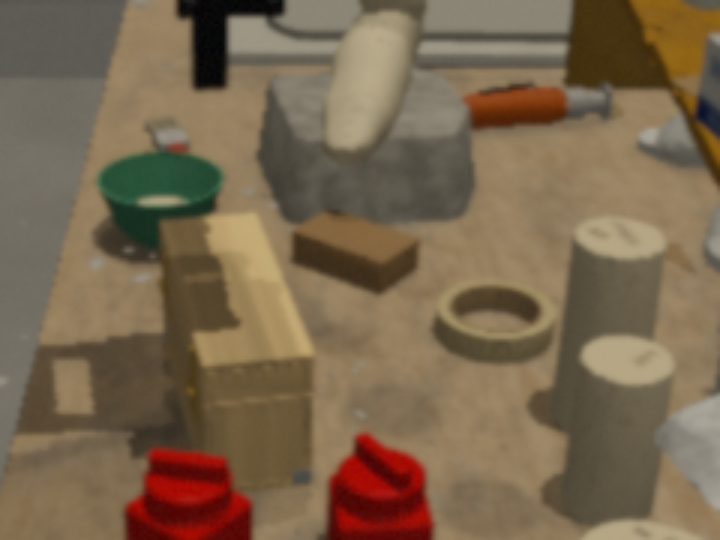

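View pics/scene9.png

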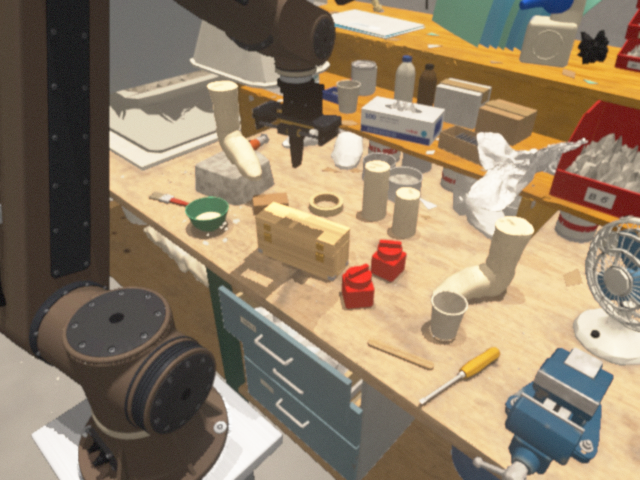

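Both views show the lid flat on the rim: it spans about (165–310, 215–400) in the side crop, its top plane is at 109–110 mm, and its slope is at most 0.003. The red jars, cup, stick and sanding block are where they were. The arm is clear, so I'm handing in.

```bash
python3 -c "
from workcell import *
print(close_job())"
```

```text
the job is handed in; nothing more can be done
None
```

The loose caps are tight, the lid is shut, and I handed the job in at about 17.3 s.

- **Loose caps:** Two caps were loose, sitting about 0.8 mm and 1.3 mm high. The middle one (y = 0) took about 48° and the one at y = -72 about 77°. I stopped each at its stop, where the wrist torque rose to about 0.7 N m.
- **Third cap:** The cap at y = +72 was already tight. It showed tight by height, and a gentle test twist met resistance at once (0.26 to 0.55 N m). That twist may have turned it about 2°.
- **Height check:** Afterwards all three bar tops matched to within about 0.2 mm. The y = -72 cap was partly hidden behind the gripper in that view.
- **Lid:** I pushed it over from behind with shut fingers and pressed it down. Its top now measures 109 to 110 mm above the bench and is level in all three cameras.
- **Other things on the bench:** By eye, in the last pictures, nothing else had moved.

**Possible problem:** The last press on the lid read about 65 N vertically (about 69 N in total) at the wrist. That is under the 120 N wrist limit and came through the fingertips, not the gripper body. It is more than the 40 N allowed for the arm or gripper body, so it matters if fingertips count as body.

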